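# Snap the lid of the packed lunch box shut

## Robot

A 7-joint arm with a two-finger parallel gripper is mounted at the origin on a cart in front of the work surface, level with it; the furniture and walls round the work are solid. World frame = base frame: x ahead of the robot, y to its left, z up, the work surface at z = 0. Lengths are in m, angles in rad, forces in N, time in s.
With the tool pointing down it reaches from about 0.35 to 0.9 m from the base axis. Payload 7.2 kg.
Tool frame: the origin (TCP) lies on the mounting face of the last link; the fingertips stand bot.nose_length ahead of it and the grasp point (between the pads) lies 155 mm ahead of it (bot.nose_length is the distance from the TCP to the fingertips, in m); z points along the fingers, y is the direction in which the jaws open and shut (so a half turn about z gives the same grasp; the last joint's range is limited). The gripper opens to 85 mm and grips with 20 to 120 N. Pads are 22 mm wide; open, the fingers measure 114 mm over their backs; the gripper's body (76 mm by 85 mm) begins 54 mm behind the grasp point. The pads swing forward as they close: fully open they stand 13 mm farther back than shut.
Start: joints at [1.077, 0.411, -0.013, 1.596, 0.006, 1.134, -0.082], TCP at [0.258, -0.569, 0.405] pointing down, gripper open.
Joint ranges: [-2.95, 2.95], [-0.29, 1.99], [-1.47, 1.44], [0.14, 2.54], [-1.03, 4.17], [0.13, 1.85], [-2.86, 2.86]. Speed limits (rad/s): [2.39, 2.39, 3.01, 3.01, 3.14, 3.14, 3.14].

## Interface

Orientations are given as a unit quaternion [w, x, y, z].
In Python, from cell import readout, grab_frame, bot, silhouettes, pinpoint gives the robot as it stands.
- The arm moves only by the shell command python3 -m creep 'ROWS' [OPENING]. ROWS is JSON, a list of rows, each an object with "translation": the shift along the world's x, y, z in mm, a list of three; "spin": the turn about the world's z in rad. In form: [{"translation": [x, y, z], "spin": spin}, ...]. A call has 1 to 8 rows; each row is the pose to reach, as a shift and turn from the pose measured when the call began; what a row does not reach only later rows make up. A row lasts 1/12 s, in which the tool goes at most 41.7 mm and 7.16 degrees, less where a joint would pass 70% of its speed; a pose out of reach is approached as far as the arm can. A call with a gripper value outside its range is refused whole. OPENING is the finger opening in mm, from 0 to 85.4, set as the call begins (- or left out, the last holds). The fingers move at their own pace and stop on an object; the grip force is fixed at half the most. Time passes only in rows, so rows that repeat a pose let the fingers close. It gives the time, the measured TCP pose, the force and the opening at its end, in the units of the state.
- readout.state(): the state, without advancing time (a new reading comes with each control period).
- grab_frame(name): name is "scene" or "top" or "wrist"; returns a dict with "frame" (384x512x3 uint8, red, green, blue), "vertical_fov" (degrees; the focal length in pixels is half the picture's height over the tangent of half this angle, whatever the lens; pixels are square), "cx", "cy" (the principal point, pixels), "rvec" (rotation vector, rad) and "tvec" (3), from world to camera coordinates, as OpenCV has them; the wrist camera has in their place "mount" (4x4, takes a point from camera to tool coordinates, whose origin is the TCP and whose axes are the flange's). Camera axes: x right, y down, z forward; pixel columns grow to the right and rows downward; lengths in m; the calibration is good to about 2 mm. The wrist camera is an equidistant fisheye: a pixel r from the principal point sees the ray r / f radians off the axis. A picture is of the moment at which its call begins: read the wrist's pose just before it. There is no depth.
- bot.job_done(): hands the job in, once; it reports no verdict.
Trained networks look in a picture, given as the dict that the camera call returned (one of the last four; its "shot" number tells which), for a name from the list of things; names that differ only in an ending like _2 or _b are one class to them, and where a whole thing is asked for, a point or a joint stands for the part that bears it (a point fixed in the world has none). Each returns a list of dicts, best first, with "p" (0 to 1); they miss things now and then, are a little off and sometimes report something else, mostly with a low value. They report only what shows in the picture. A call takes as long as a camera call.
- silhouettes(thing, picture): "pixels" (384x512 bool, what is visible of it).
- pinpoint(thing, picture): "at" ([x, y, z] in m, in world coordinates, good to about 4 mm: a listed point, or the origin of a listed thing).
The state is a dict: "time_s": time; "joint_pos": joint angles; "qvel": joint speeds; "joint_efforts": joint torques, N m; "position": TCP position; "orientation": TCP orientation; "force": force on the tool from outside, world axes, zero at the start; "wrist_torque": the same for the moment, N m; "opening": finger opening in m.
Only numpy, scipy, OpenCV 4.12 (cv2) and the standard library are available. Lean on these libraries where they do the work, as an engineer would, in place of code of your own. Each camera call takes 0.05 s, during which the arm holds its last target.

## Task

Lunch is packed in the long food box, but the four snap tabs around the rim of its lid still stand up. Press each tab down in turn until all four have snapped home flush with the lid, without shoving the box out of its place. Do not touch the square food box: it is still to be filled, and its tabs stay up.

Things in the scene. Friction and masses are not known exactly. Their poses are not given: they have to be found in the camera images.
- long_box: long food box, grey with a white lid on it: 140 x 190 mm over the lid's rim (long way = its y), 75 mm high to the lid's top, 0.7 to 1.1 kg, loose on the worktop. Origin: centre of its underside, z up. A grey snap tab, 32 mm wide along the rim, sits mid-way on each of the lid's four sides, hinged 34 mm inside the rim and reaching 4 mm past it. Shut tabs are flush with the lid.
- tab_near (a joint): snap tab on the -x long side of the long box's lid, rad: 0 raised, 0.42 shut. Press it straight down at x, y = (-60, 0) mm in long_box's frame (8 mm in or out, 10 mm sideways to spare); there its top is 85 mm above the worktop raised, 75 mm shut; its outer end is 90 mm up when raised. It takes 4 to 9 N; past half way (0.21) it snaps home by itself, short of that it springs back up.
- tab_far (a joint): snap tab on the +x long side of the long box's lid, rad: 0 raised, 0.42 shut. Press it straight down at x, y = (60, 0) mm in long_box's frame (8 mm in or out, 10 mm sideways to spare); there its top is 85 mm above the worktop raised, 75 mm shut; its outer end is 90 mm up when raised. It takes 4 to 9 N; past half way (0.21) it snaps home by itself, short of that it springs back up.
- tab_left (a joint): snap tab on the +y short side of the long box's lid, rad: 0 raised, 0.42 shut. Press it straight down at x, y = (0, 85) mm in long_box's frame (8 mm in or out, 10 mm sideways to spare); there its top is 85 mm above the worktop raised, 75 mm shut; its outer end is 90 mm up when raised. It takes 4 to 9 N; past half way (0.21) it snaps home by itself, short of that it springs back up.
- tab_right (a joint): snap tab on the -y short side of the long box's lid, rad: 0 raised, 0.42 shut. Press it straight down at x, y = (0, -85) mm in long_box's frame (8 mm in or out, 10 mm sideways to spare); there its top is 85 mm above the worktop raised, 75 mm shut; its outer end is 90 mm up when raised. It takes 4 to 9 N; past half way (0.21) it snaps home by itself, short of that it springs back up.
- square_box: the other food box, of the same make but square: 130 x 130 mm over its lid's rim, 75 mm high, with four tabs standing up in the same way; not to be touched. Origin: centre of its underside, z up.

How it is judged:
At the end, for the whole second after the job is handed in: All four tabs of the long box are snapped home (each past 0.36 of 0.42 rad), the long box stands level (within 0.1 rad) and at rest within 40 mm of where it stood, and the square box is within 20 mm of where it stood (value of joint each of tab_near, tab_far, tab_left, tab_right above 0.36 rad and distance of long_box from where it was at the start of the episode below 0.04 m and angle between long_box's own z axis and vertical below 0.1 rad and linear speed of long_box below 0.02 m/s and distance of square_box from where it was at the start of the episode below 0.02 m); the robot touches nothing.
It fails at once if the long box is shoved more than 40 mm out of its place (distance of long_box from where it was at the start of the episode above 0.04 m).
It fails at once if the robot presses on the square box or its tabs (more than 2 N), or moves it more than 20 mm (contact force between any of the fingers, the arm and square_box above 2 N or distance of square_box from where it was at the start of the episode above 0.02 m).
It also fails if it takes over 35 s, if anything falls off the work surface, if the arm or the gripper's body presses on something with over 40 N, if the wrist force passes 120 N, or if a joint passes its speed limit or range.

## Working session

There is one attempt and no reset: what is moved stays moved. The work goes in short steps, Python scripts to look and compute and a shell command to move; the robot and the scene stay as the last step left them, time stands still between calls to the robot, and variables do not carry over. Pictures are saved under pics/ and viewed, and the job is handed in when it is done.

```bash
ls; mkdir -p pics; python3 - <<'E'
from cell import readout, grab_frame, bot, silhouettes, pinpoint
import cv2, numpy as np
s=readout.state(); print(s); print(bot.nose_length)
for n in ("top","scene"):
    f=grab_frame(n); cv2.imwrite(f"pics/{n}0.png",f["frame"][:,:,::-1])
    print(n,f["vertical_fov"],f["cx"],f["cy"],f["rvec"],f["tvec"])
    for t in ("long_box","square_box","tab_near","tab_far","tab_left","tab_right"):
        r=pinpoint(t,f); print(t,[(np.round(d["at"],4),round(d["p"],2)) for d in r][:5])
    for t in ("long_box","square_box"):
        r=silhouettes(t,f)
        for d in r[:2]:
            ys,xs=np.nonzero(d["pixels"]); print(t,d["p"],xs.min(),xs.max(),ys.min(),ys.max(),len(xs))
print(readout.state()["time_s"])
E
```

```text
pics
{'time_s': 0.0, 'joint_pos': array([ 1.07679254,  0.41197786, -0.01269765,  1.59705902,  0.0056072 ,
        1.13428721, -0.08224447]), 'qvel': array([ 0.00112496, -0.00199879, -0.00090504,  0.00030606, -0.00015109,
        0.00022397,  0.00086199]), 'joint_efforts': array([-3.67060129e-04, -6.00627279e+01,  6.81865588e-01, -2.99412882e+01,
        1.37763956e-02,  1.06375859e-02,  2.34619228e-05]), 'position': array([ 0.2580439, -0.569013 ,  0.4037982]), 'orientation': array([-8.12244400e-04,  9.77424674e-01,  2.11282483e-01, -2.43319144e-04]), 'force': array([ 0.5672519 , -0.68563712,  0.24946293]), 'wrist_torque': array([ 0.03369914, -0.04728723,  0.01638244]), 'opening': 0.0852561545678186}
0.1734
top 57.85663124894564 253.05198254822332 193.8316066594544 [ 2.09246057 -2.14341753  0.19328489] [0.04038705 0.50410103 0.90713275]
long_box [(array([ 0.4719, -0.2344,  0.0031]), 0.94), (array([0.4925, 0.2202, 0.0008]), 0.49)]
square_box [(array([0.4937, 0.2187, 0.0023]), 0.91)]Traceback (most recent call last):
  File "<stdin>", line 8, in <module>
ValueError: it knows: long_box, square_box
```

```bash
cat > h.py <<'E'
import numpy as np, cv2
def K(f):
    fl=384/2/np.tan(np.radians(f["vertical_fov"])/2)
    return np.array([[fl,0,f["cx"]],[0,fl,f["cy"]],[0,0,1.]])
def proj(f,P):
    return cv2.projectPoints(np.array(P,float).reshape(-1,3),np.array(f["rvec"],float),np.array(f["tvec"],float),K(f),None)[0].reshape(-1,2)
def unproj(f,uv,z):
    R=cv2.Rodrigues(np.array(f["rvec"],float))[0]; t=np.array(f["tvec"],float).ravel()
    uv=np.array(uv,float).reshape(-1,2)
    d=np.c_[uv,np.ones(len(uv))]@np.linalg.inv(K(f)).T@R
    c=-R.T@t
    return c+d*((z-c[2])/d[:,2])[:,None]
E
python3 - <<'E'
from cell import readout, grab_frame, bot, silhouettes, pinpoint
import cv2, numpy as np, pickle
D={}
for n in ("top","scene"):
    f=grab_frame(n); cv2.imwrite(f"pics/{n}1.png",f["frame"][:,:,::-1])
    m={}
    for t in ("long_box","square_box"):
        r=pinpoint(t,f); print(n,t,[(np.round(d["at"],4),round(d["p"],2)) for d in r][:3])
        r=silhouettes(t,f)
        m[t]=r[0]["pixels"] if r else None
        for d in r[:2]:
            ys,xs=np.nonzero(d["pixels"]); print(t,d["p"],xs.min(),xs.max(),ys.min(),ys.max(),len(xs))
    D[n]=(dict(f),m)
pickle.dump(D,open("d.pkl","wb"))
print(readout.state()["time_s"])
E
```

```text
top long_box [(array([ 0.472 , -0.2326,  0.0006]), 0.62)]
long_box 0.6 315 392 176 232 3862
top square_box [(array([0.491 , 0.2192, 0.002 ]), 0.89)]
square_box 0.56 151 215 167 231 2537
scene long_box [(array([ 0.4664, -0.2384,  0.0057]), 0.73)]
long_box 0.72 283 347 130 189 2422
scene square_box [(array([ 0.4986,  0.2162, -0.002 ]), 0.9)]
square_box 0.77 188 241 214 268 2360
0.65
```

```bash
python3 -c "
import cv2
for n in ('top','scene'):
    cv2.imwrite(f'pics/{n}1b.png',cv2.resize(cv2.imread(f'pics/{n}1.png'),(768,576),interpolation=cv2.INTER_CUBIC))"
```

```text
(no output)
```

View pics/top1b.png

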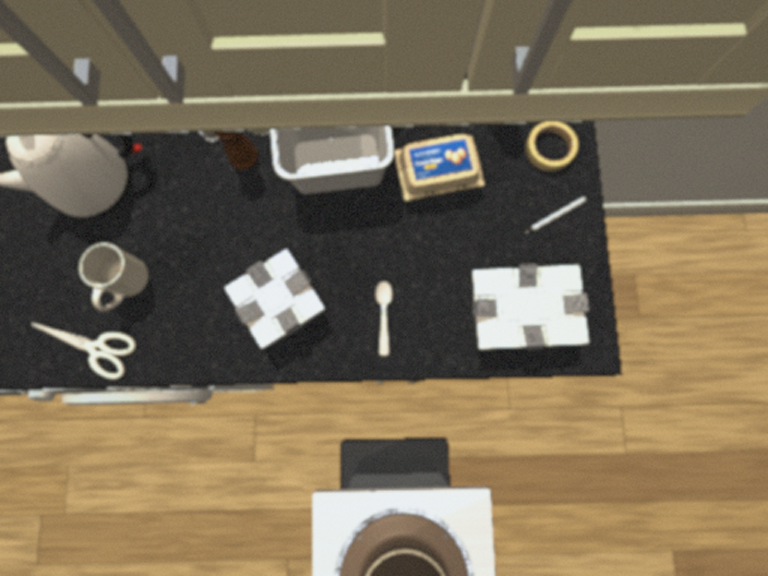

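View pics/scene1b.png

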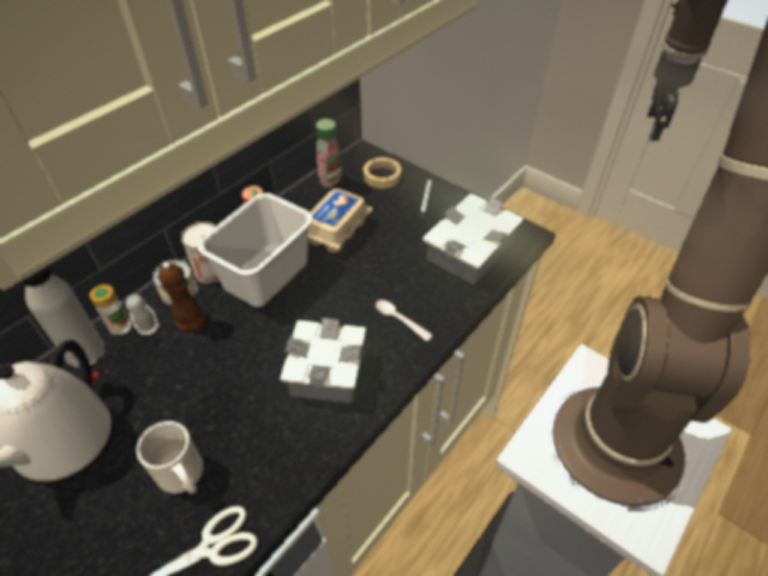

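```bash
cat > fit.py <<'E'
import cv2, numpy as np, pickle
from scipy.optimize import minimize
from h import *
def tmpl(x,y,th):
    c,s=np.cos(th),np.sin(th)
    rot=lambda p: np.c_[c*p[:,0]-s*p[:,1]+x, s*p[:,0]+c*p[:,1]+y, p[:,2]]
    lid=rot(np.array([[-.07,-.095,.075],[.07,-.095,.075],[.07,.095,.075],[-.07,.095,.075]]))
    tabs=[]
    for (ux,uy,h) in ((-1,0,.07),(1,0,.07),(0,1,.095),(0,-1,.095)):
        a=[]
        for r,w,z in ((h-.034,-.016,.076),(h+.004,-.016,.090),(h+.004,.016,.090),(h-.034,.016,.076)):
            a.append([ux*r-uy*w, uy*r+ux*w, z])
        tabs.append(rot(np.array(a)))
    return lid,tabs
def score(p,f,img,S=8):
    lid,tabs=tmpl(*p)
    lm=np.zeros(img.shape,np.uint8); tm=lm.copy()
    sh=lambda P: np.round(proj(f,P)*16).astype(np.int32)
    big=4
    H,W=img.shape
    lm=np.zeros((H*big,W*big),np.uint8); tm=lm.copy()
    q=lambda P: np.round(((proj(f,P)+.5)*big-.5)*16).astype(np.int32)
    cv2.fillConvexPoly(lm,q(lid),255,shift=4)
    for t in tabs: cv2.fillConvexPoly(tm,q(t),255,shift=4)
    lm[tm>0]=0
    model=cv2.resize(lm,(W,H),interpolation=cv2.INTER_AREA)/255.
    model=cv2.GaussianBlur(model,(0,0),1.0)
    return ((model-img)**2).sum()
E
python3 - <<'E'
from fit import *
D=pickle.load(open("d.pkl","rb"))
imgs={}
for n in D:
    f,m=D[n]; g=f["frame"].min(2).astype(float)
    mk=cv2.dilate(m["long_box"].astype(np.uint8),np.ones((9,9)))
    v=g[m["long_box"]]; print(n,np.percentile(v,[5,25,50,75,95]))
    imgs[n]=(f,np.clip((g-130)/(90 if n=="top" else 60),0,1)*mk)
def run(names):
    fun=lambda p: sum(score((p[0]/100,p[1]/100,p[2]/10),*imgs[n]) for n in names)
    best=None
    for th in (-.15,0,.15):
        r=minimize(fun,[47,-23.5,th*10],method="Nelder-Mead",options=dict(initial_simplex=[[47,-23.5,th*10],[48,-23.5,th*10],[47,-22.5,th*10],[47,-23.5,th*10+1]],xatol=.01,fatol=.01))
        if best is None or r.fun<best.fun: best=r
    print(names,best.x[0]/100,best.x[1]/100,best.x[2]/10,best.fun); return best.x
a=run(["top"]);b=run(["scene"]);c=run(["top","scene"])
for n in D:
    f=imgs[n][0]; im=cv2.resize(f["frame"][:,:,::-1].copy(),None,fx=6,fy=6,interpolation=cv2.INTER_CUBIC)
    lid,t=tmpl(c[0]/100,c[1]/100,c[2]/10)
    for P,col in [(lid,(0,0,255))]+[(x,(0,255,0)) for x in t]:
        cv2.polylines(im,[np.round((proj(f,P)+.5)*6).astype(np.int32)],True,col,1)
    ctr=(proj(f,lid.mean(0))[0]*6).astype(int)
    cv2.imwrite(f"pics/fit_{n}.png",im[ctr[1]-280:ctr[1]+280,ctr[0]-300:ctr[0]+300])
E
```

```text
top [120. 201. 234. 235. 236.]
scene [ 68.   107.   196.   227.75 235.  ]
['top'] 0.4661513274770466 -0.2354621157357536 0.02219948146790212 38.539773524967316
['scene'] 0.4670762670848164 -0.2337278812337203 0.023786646203678718 55.63733409440925
['top', 'scene'] 0.46639289468433426 -0.23529304725626976 0.024205717899839795 99.75507851251416
```

View pics/fit_top.png

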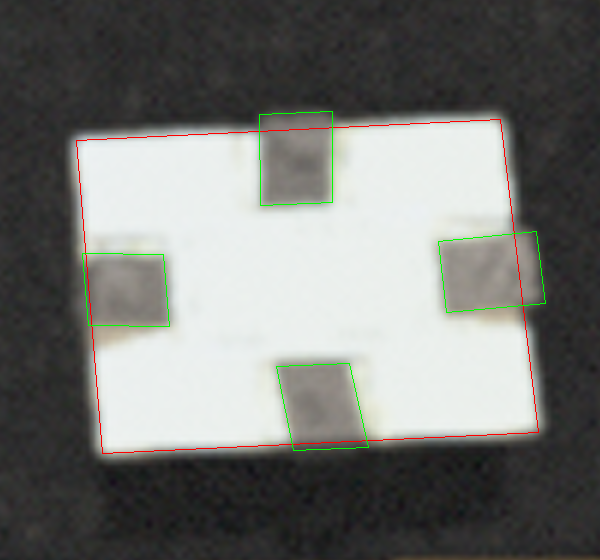

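View pics/fit_scene.png

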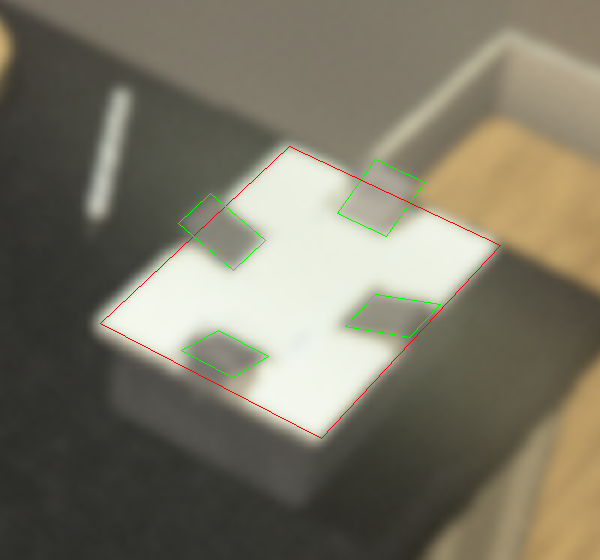

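Both overlays line up: the lid outline and the tabs match the top view (lid at about px 315–392, 176–232) and the scene view. This puts the long box at (0.466, -0.235) with yaw 0.024 rad. I'll close the gripper and move over the right tab.

```bash
python3 -m creep '[{"translation":[26,31,0],"spin":-0.05},{"translation":[52,62,0],"spin":-0.1},{"translation":[78,93,-10],"spin":-0.15},{"translation":[104,124,-20],"spin":-0.2},{"translation":[130,155,-30],"spin":-0.25},{"translation":[156,186,-40],"spin":-0.3},{"translation":[182,218,-50],"spin":-0.35},{"translation":[208,249,-60],"spin":-0.4}]' 0
python3 -m creep '[{"translation":[0,0,0],"spin":0},{"translation":[0,0,0],"spin":0}]'
python3 - <<'E'
from cell import *
import cv2
s=readout.state(); print(s["time_s"],s["position"],s["orientation"],s["force"],s["opening"])
for n in ("top","wrist","scene"):
    f=grab_frame(n); cv2.imwrite(f"pics/{n}2.png",cv2.resize(f["frame"][:,:,::-1],(768,576)))
E
```

```text
time_s: 1.32
position: [0.4665, -0.3192, 0.3448]
orientation: [0.0, 1.0, 0.012, 0.0]
force: [1.1, 0.0, -0.4]
opening: -0.0003
time_s: 1.48
position: [0.4685, -0.316, 0.3442]
orientation: [-0.001, 1.0, 0.015, 0.0]
force: [-0.7, -0.9, -0.1]
opening: 0.0002
1.4833 [ 0.46845121 -0.31603039  0.34420118] [-5.67892670e-04  9.99892901e-01  1.46235881e-02  1.23701586e-04] [-0.6751915  -0.86364712 -0.07740101] 0.00020478084366516413
```

View pics/wrist2.png

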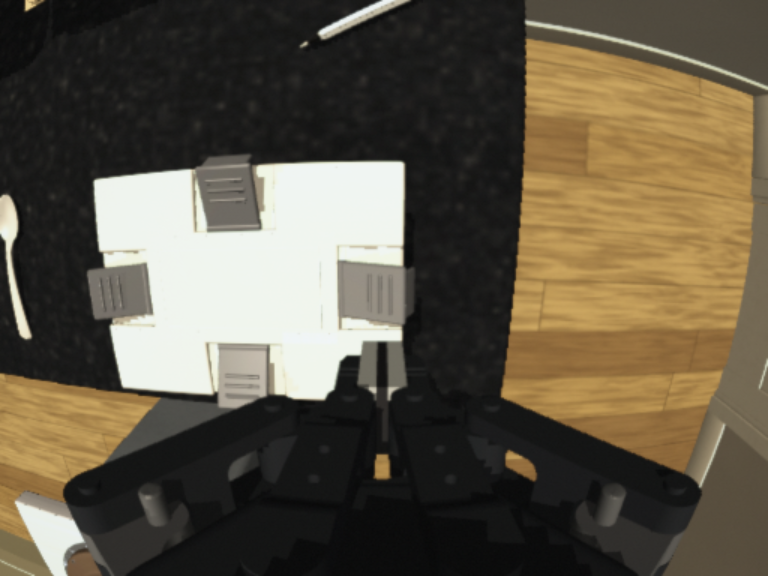

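View pics/scene2.png

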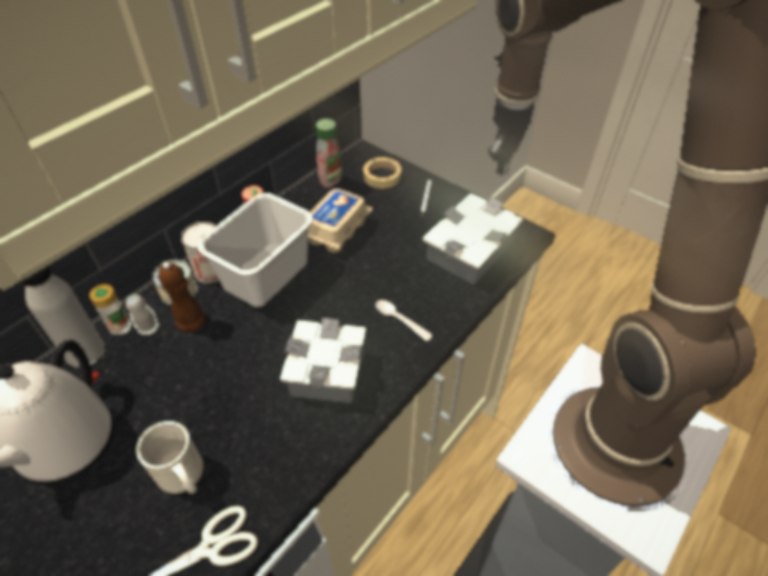

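The wrist view shows the lid with all four tabs: right (375,292), far (230,192), left (120,292) and near (243,375). The closed fingertip is near (382,350). I'll check the model against this view.

```bash
cat > wr.py <<'E'
import numpy as np
from scipy.spatial.transform import Rotation as Rn
def wproj(f,s,P):
    P=np.asarray(P,float).reshape(-1,3); q=s["orientation"]
    R=Rn.from_quat([q[1],q[2],q[3],q[0]]).as_matrix()
    T=(P-s["position"])@R
    M=np.array(f["mount"]); C=(T-M[:3,3])@M[:3,:3]
    fl=384/2/np.tan(np.radians(f["vertical_fov"])/2)
    th=np.arctan2(np.hypot(C[:,0],C[:,1]),C[:,2]); ph=np.arctan2(C[:,1],C[:,0])
    return np.c_[f["cx"]+fl*th*np.cos(ph),f["cy"]+fl*th*np.sin(ph)]
E
cat > wv.py <<'E'
import sys,cv2,numpy as np
from cell import *
from wr import *; from fit import tmpl
n=sys.argv[1]; p=[float(a) for a in sys.argv[2:5]]
s=readout.state(); f=grab_frame("wrist")
im=cv2.resize(f["frame"][:,:,::-1],None,fx=1.5,fy=1.5)
lid,t=tmpl(*p)
def dens(P): 
    Q=np.roll(P,-1,0); return np.concatenate([a+(b-a)*np.linspace(0,1,12)[:,None] for a,b in zip(P,Q)])
for P,c in [(lid,(0,0,255))]+[(x,(0,255,0)) for x in t]:
    cv2.polylines(im,[np.round((wproj(f,s,dens(P))+.5)*1.5).astype(np.int32)],True,c,1)
cv2.imwrite(f"pics/{n}.png",im); print(s["time_s"],s["position"],s["force"])
E
python3 wv.py w3 .4664 -.2353 .0242
```

```text
1.6333 [ 0.46581028 -0.32036478  0.34510283] [ 0.14115091 -1.11166442  0.00318202]
```

View pics/w3.png

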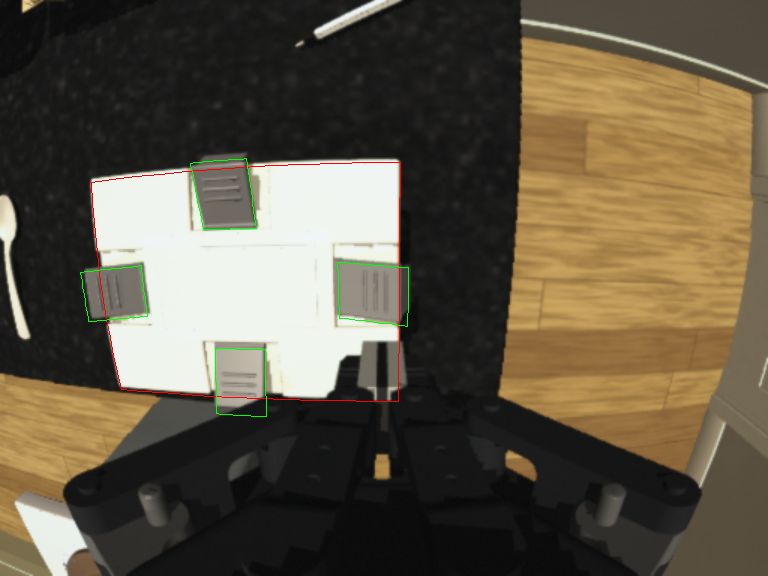

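Model agrees with the wrist view to about 2 mm (box nearer 0.468, -0.236). Now descending over the right tab.

```bash
python3 -m creep '[{"translation":[4,-1,-25],"spin":0},{"translation":[4,-1,-50],"spin":0},{"translation":[4,-1,-70],"spin":0},{"translation":[4,-1,-70],"spin":0},{"translation":[4,-1,-70],"spin":0}]'
```

```text
time_s: 2.1
position: [0.4686, -0.3228, 0.2748]
orientation: [0.0, 1.0, 0.009, -0.001]
force: [0.9, -0.3, 1.3]
opening: -0.0002
```

```bash
python3 -m creep '[{"translation":[1,2,-6],"spin":0},{"translation":[1,2,-12],"spin":0},{"translation":[1,2,-16],"spin":0},{"translation":[1,2,-20],"spin":0},{"translation":[1,2,-20],"spin":0}]'
```

```text
time_s: 2.52
position: [0.4695, -0.3207, 0.2544]
orientation: [0.0, 1.0, 0.009, -0.001]
force: [-0.2, 0.3, -0.6]
opening: 0.0002
```

```bash
python3 -m creep '[{"translation":[0,0,-2],"spin":0},{"translation":[0,0,-4],"spin":0},{"translation":[0,0,-5],"spin":0}]'; python3 wv.py w4 .468 -.236 .0242
```

```text
time_s: 2.77
position: [0.4694, -0.3205, 0.2491]
orientation: [0.0, 1.0, 0.01, -0.001]
force: [-0.3, 0.2, -0.8]
opening: -0.0
2.7667 [ 0.46938549 -0.32048992  0.24907186] [-0.34886471  0.16905045 -0.75028939]
```

View pics/w4.png

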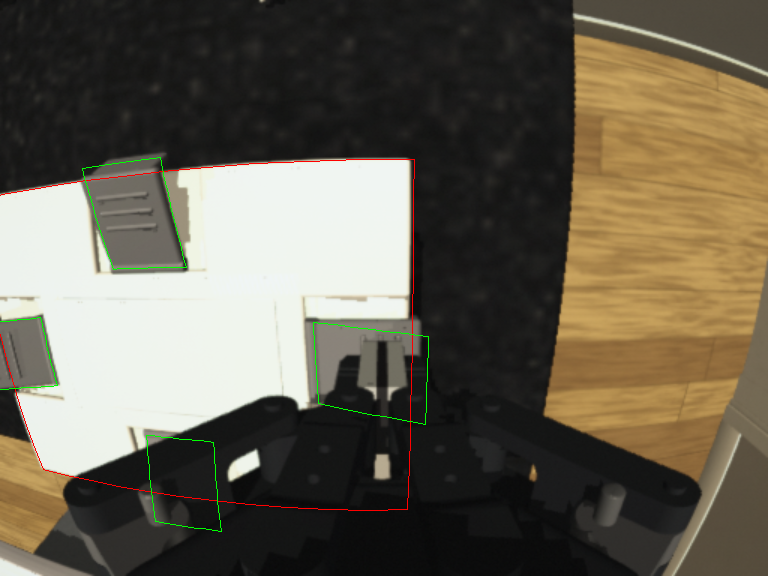

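The right tab lies flat, with its near edge at px (310–420, 320), and the box hasn't moved. Next is the near tab.

```bash
python3 -m creep '[{"translation":[0,0,30],"spin":0},{"translation":[-20,28,32],"spin":0},{"translation":[-41,56,32],"spin":0},{"translation":[-61,83,32],"spin":0},{"translation":[-61,83,32],"spin":0},{"translation":[-61,83,32],"spin":0}]'
```

```text
time_s: 3.32
position: [0.4077, -0.2364, 0.2814]
orientation: [-0.0, 1.0, 0.01, -0.001]
force: [0.5, -0.5, -0.0]
opening: 0.0003
```

```bash
python3 -m creep '[{"translation":[0,-1,-8],"spin":0},{"translation":[0,-1,-14],"spin":0},{"translation":[0,-1,-20],"spin":0},{"translation":[0,-1,-26],"spin":0},{"translation":[0,-1,-31],"spin":0},{"translation":[0,-1,-31],"spin":0}]'; python3 wv.py w5 .468 -.236 .0242
```

```text
time_s: 3.82
position: [0.4077, -0.2375, 0.249]
orientation: [-0.0, 1.0, 0.01, -0.002]
force: [0.1, 0.9, -0.1]
opening: -0.0
3.8167 [ 0.40767578 -0.23753484  0.24900907] [ 0.1197177   0.90766992 -0.1051045 ]
```

View pics/w5.png

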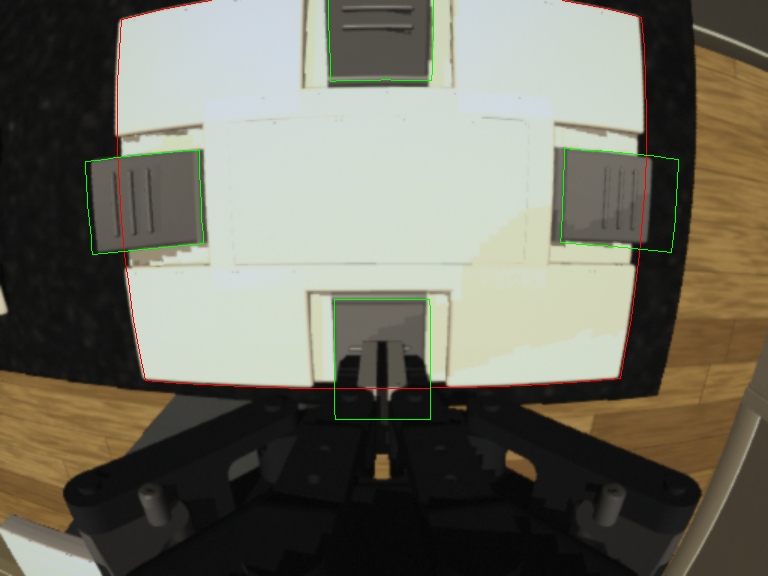

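The right tab is confirmed shut and the near tab appears flat under the finger; the left and far tabs are still up. Next is the left tab.

```bash
python3 -m creep '[{"translation":[0,0,30],"spin":0},{"translation":[20,28,32],"spin":0},{"translation":[39,57,32],"spin":0},{"translation":[58,86,32],"spin":0},{"translation":[58,86,32],"spin":0},{"translation":[58,86,32],"spin":0}]'
```

```text
time_s: 4.37
position: [0.4667, -0.1495, 0.2816]
orientation: [-0.001, 1.0, 0.013, -0.001]
force: [-0.2, -0.8, -0.2]
opening: 0.0003
```

```bash
python3 -m creep '[{"translation":[0,-1,-8],"spin":0},{"translation":[0,-1,-14],"spin":0},{"translation":[0,-1,-20],"spin":0},{"translation":[0,-1,-26],"spin":0},{"translation":[0,-1,-32],"spin":0},{"translation":[0,-1,-32],"spin":0}]'; python3 wv.py w6 .468 -.236 .0242
```

```text
time_s: 4.87
position: [0.4664, -0.151, 0.2487]
orientation: [-0.001, 1.0, 0.012, -0.002]
force: [-0.3, -0.7, 0.0]
opening: -0.0001
4.8667 [ 0.46637427 -0.15104954  0.2486843 ] [-0.31120768 -0.70549911  0.01879688]
```

View pics/w6.png

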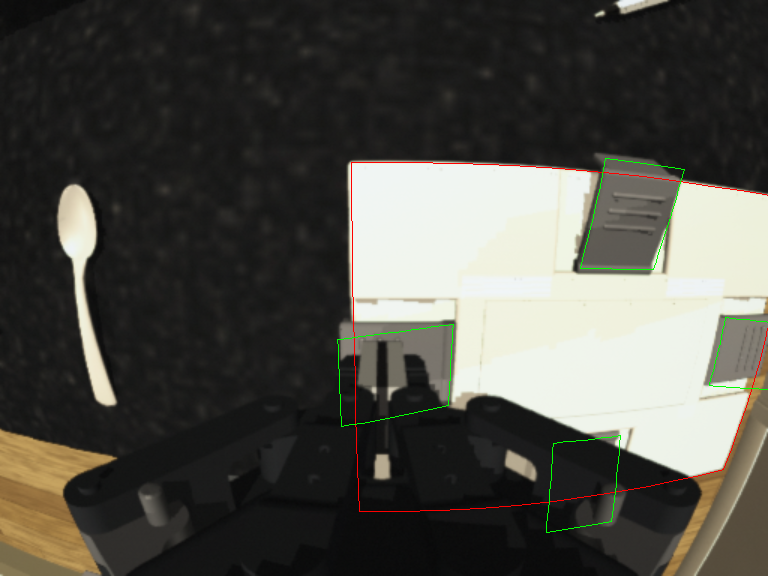

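The left tab is flat and the box is still in place. The far tab at (0.528, -0.2345) is next: a shift of (+62, -84).

```bash
python3 -m creep '[{"translation":[0,0,30],"spin":0},{"translation":[20,-28,33],"spin":0},{"translation":[41,-56,33],"spin":0},{"translation":[62,-84,33],"spin":0},{"translation":[62,-84,33],"spin":0},{"translation":[62,-84,33],"spin":0}]'
```

```text
time_s: 5.42
position: [0.5285, -0.2369, 0.2809]
orientation: [-0.001, 1.0, 0.011, -0.002]
force: [-0.7, 0.3, 1.0]
opening: -0.0002
```

```bash
python3 -m creep '[{"translation":[0,2,-8],"spin":0},{"translation":[0,2,-14],"spin":0},{"translation":[0,2,-20],"spin":0},{"translation":[0,2,-26],"spin":0},{"translation":[0,2,-31],"spin":0},{"translation":[0,2,-31],"spin":0}]'
python3 -m creep '[{"translation":[0,0,35],"spin":0},{"translation":[-20,0,70],"spin":0},{"translation":[-45,0,100],"spin":0},{"translation":[-70,0,130],"spin":0},{"translation":[-90,0,150],"spin":0},{"translation":[-90,0,150],"spin":0}]'
python3 wv.py w7 .468 -.236 .0242
python3 - <<'E'
from cell import *
import cv2,numpy as np
for n in ("top","scene"):
    f=grab_frame(n); cv2.imwrite(f"pics/{n}7.png",cv2.resize(f["frame"][:,:,::-1],(768,576)))
E
```

```text
time_s: 5.92
position: [0.5282, -0.2344, 0.2489]
orientation: [-0.001, 1.0, 0.011, -0.003]
force: [-0.3, -0.1, 0.2]
opening: -0.0
time_s: 6.42
position: [0.4355, -0.2353, 0.4032]
orientation: [0.001, 1.0, 0.01, -0.001]
force: [0.9, -0.3, 0.0]
opening: -0.0001
6.4167 [ 0.43553235 -0.23532779  0.40321036] [ 0.92764634 -0.26584902  0.00387736]
```

View pics/w7.png

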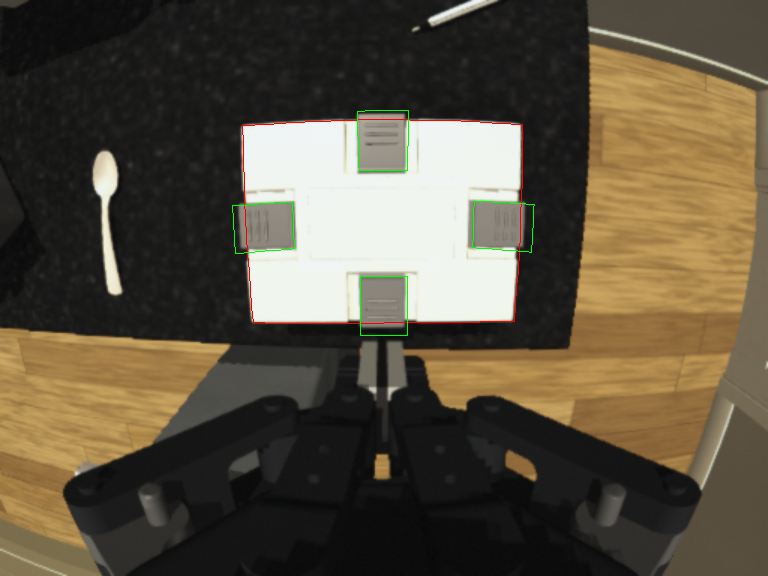

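View pics/scene7.png

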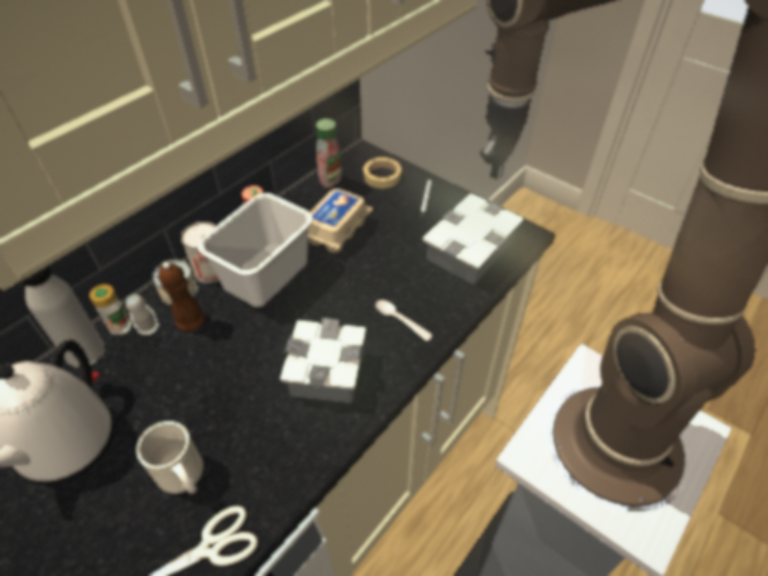

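All four tabs look down, but far is the least distinct because of its viewing angle. I'll overlay a shut-tab model and zoom in.

```bash
python3 - <<'E'
import cv2,numpy as np
from cell import *
from wr import *; from fit import tmpl
s=readout.state(); f=grab_frame("wrist"); print(s["time_s"],s["position"],s["qvel"].round(3))
Z=3.0
im=cv2.resize(f["frame"][:,:,::-1],None,fx=Z,fy=Z,interpolation=cv2.INTER_CUBIC)
lid,t=tmpl(.468,-.236,.0242)
for up,c in ((1,(0,255,0)),(0,(255,0,255))):
    for P in t:
        P=P.copy()
        if not up: P[:,2]=.075
        cv2.polylines(im,[np.round((wproj(f,s,P)+.5)*Z).astype(np.int32)],True,c,1)
cv2.polylines(im,[np.round((wproj(f,s,lid)+.5)*Z).astype(np.int32)],True,(0,0,255),1)
cv2.imwrite("pics/z8.png",im[180:700,430:1130])
E
```

```text
6.5667 [ 0.43827059 -0.23420861  0.39875923] [-0.008  0.034 -0.007 -0.001 -0.    -0.001  0.001]
```

View pics/z8.png

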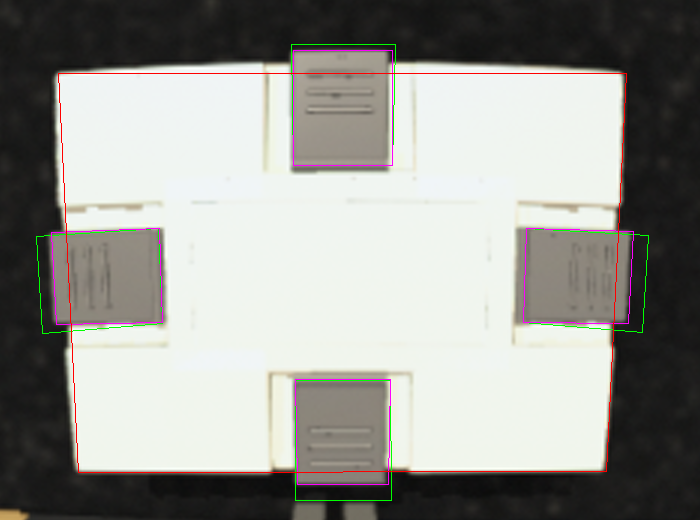

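All four tabs match the shut outline (magenta) rather than the raised one (green). The box is in place and the gripper is clear, so I'm handing in.

```bash
python3 -m creep '[{"translation":[0,0,0],"spin":0},{"translation":[0,0,0],"spin":0},{"translation":[0,0,0],"spin":0}]'; python3 -c "
from cell import bot
print(bot.job_done())"
```

```text
time_s: 6.87
position: [0.4389, -0.2338, 0.3969]
orientation: [-0.002, 1.0, 0.012, -0.004]
force: [0.7, -0.3, 0.7]
opening: -0.0
the job is handed in; nothing more can be done
None
```

All four tabs on the long box are shut, and I handed the job in at about 6.9 s of the 35 s allowed. I pressed them with the closed fingertips in the order right, near, left, far, then lifted the gripper clear.

- **Tabs:** in the last wrist picture, all four tabs match the shut outline and not the raised one.
- **Long box:** it stayed where I first found it, about (0.468, -0.236) m, to within about 2 mm.
- **Square box:** the arm never went near it. It looks the same in the last scene picture, though I did not measure it again.
- **Force:** the readings at the end of each press were only about 1 N. They never showed the tabs snapping, so the pictures are the only evidence that they shut.
- **Disagreement:** the first fit from the fixed cameras differed from the wrist view by about 2 mm. I used the wrist-corrected position.

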